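# Seat the keyed filter collar on the photometer and hold it home

## Task

Pick up the knurled filter collar, set it upright over the spigot of the bench photometer and turn it until the hidden keyways inside it drop over the spigot's pins. Then push it fully home against the sprung light seal and finish while holding it there: keep your grip and your push, do not let go. Leave the flask, the dish, the white bottle and the beaker where they stand.

Things in the scene. Friction and masses are not known exactly. Their poses are not given: they have to be found in the camera images.
- filter_collar: Loose metal filter collar, 120 to 200 g, standing upright on the table, 53 mm high. Origin: centre of its underside (the open end); z runs up its axis. From 0 to 35 mm a smooth thin hollow skirt, 47 mm outside. Inside, from 8 mm above the origin upward, the bore is 32 mm wide with four keyways 8 mm wide, 90 degrees apart (on the collar's own x and y axes), hidden from outside.
- collar_head (a point): Middle of the collar's knurled head, 44 mm above its underside, on its axis: a solid round head of 52 mm diameter, from 35 to 53 mm above the underside, with an amber filter glass on top. Grip it here from two sides.
- mount (a point): Foot of the spigot: on its axis, at the top face of the photometer, 50 mm above the table; z up. The photometer is a fixed white box 160 x 130 x 50 mm with a dark screen near its front. Collar's underside above this point: 16 mm while it rests on the pins with keyways off; 9 mm once keyways and pins match (within 0.1 rad) and it has dropped onto the sprung seal; 3 mm fully home on a hard stop.
- spigot_top (a point): Top of the spigot, a fixed upright aluminium post, 28 mm diameter, chamfered, 36 mm high above the box. Four fixed pins, 4.5 mm wide, 90 degrees apart, stick out of its side to 19.5 mm from the axis, their tops 12 mm below this point. How the pins are turned about the axis differs every time, does not follow the box's yaw and is not reported.
- seal_ring (a joint): Sprung black rubber light-seal ring, 51 mm diameter, round the foot of the spigot; value in m, 0 = up (its top 9 mm above the mount point), grows as it is pressed down, 0.006 = collar fully home. It takes about 4 N to start and about 9 N at 0.006, and springs up again when let go.
- flask: Conical glass flask, 88 mm wide, 110 mm high, a bystander, origin centre of underside.
- dish: Shallow white porcelain dish, the one nearest the robot, 98 mm wide, 36 mm high, a bystander, origin centre of underside.
- salt_bottle: White plastic bottle with white screw cap, 49 mm wide, 84 mm high, a bystander, origin centre of underside.
- beaker: Clear beaker, the nearer of two, 72 mm wide, 98 mm high, a bystander, origin centre of underside.

How it is judged:
At the end, for the whole second after the job is handed in: The collar stands upright (within 0.08 rad) on the spigot's axis (within 4 mm) with its underside less than 4.8 mm above the mount point, the light seal is pressed down more than 4.3 mm, the collar is at rest and the fingers still bear on it with more than 2 N, all through the last second (horizontal distance between filter_collar and mount below 0.004 m and z of filter_collar in the frame of mount below 0.0048 m and angle between filter_collar's own z axis and vertical below 0.08 rad and value of joint seal_ring above 0.0043 m and contact force between the fingers and filter_collar above 2 N and linear speed of filter_collar below 0.02 m/s); the arm keeps its last pose, push and grip.
It fails at once if the conical glass flask is shifted more than 3 cm or tipped over (distance of flask from where it was at the start of the episode above 0.03 m or angle between flask's own z axis and vertical above 0.4 rad).
It fails at once if the white dish is shifted more than 3 cm or tipped over (distance of dish from where it was at the start of the episode above 0.03 m or angle between dish's own z axis and vertical above 0.4 rad).
It fails at once if the white capped bottle is shifted more than 3 cm or tipped over (distance of salt_bottle from where it was at the start of the episode above 0.03 m or angle between salt_bottle's own z axis and vertical above 0.4 rad).
It fails at once if the beaker is shifted more than 3 cm or tipped over (distance of beaker from where it was at the start of the episode above 0.03 m or angle between beaker's own z axis and vertical above 0.4 rad).
It also fails if it takes over 58 s, if anything falls off the work surface, if the arm or the gripper's body presses on something with over 40 N, if the wrist force passes 120 N, or if a joint passes its speed limit or range.

## Robot

A 6-joint arm with a two-finger parallel gripper is mounted at the origin on a cart in front of the work surface, level with it; the furniture and walls round the work are solid. World frame = base frame: x ahead of the robot, y to its left, z up, the work surface at z = 0. Lengths are in m, angles in rad, forces in N, time in s.
With the tool pointing down it reaches from about 0.35 to 0.775 m from the base axis. Payload 7.3 kg.
Tool frame: the origin (TCP) lies at the very end of the fingers, on their centre line; the grasp point (between the pads) lies robot.pinch_z behind it (robot.pinch_z is the distance from the TCP to the grasp point, in m); y points along the fingers, z is the direction in which the jaws open and shut, and the axes are right-handed (so a half turn about y gives the same grasp; the last joint's range is limited). The gripper opens to 92 mm and grips with 3 to 60 N. Pads are 19 mm wide; open, the fingers measure 130 mm over their backs; the gripper's body (75 mm by 190 mm) begins 47 mm behind the grasp point.
Start: joints at [-1.465, 0.342, 1.524, -0, 1.275, -0.146], TCP at [0.131, -0.508, 0.199] pointing down, gripper open.
Joint ranges: [-2.53, 2.53], [-0.77, 2.02], [0.04, 2.7], [-1, 4.14], [0.28, 2.66], [-3.11, 3.11]. Speed limits (rad/s): [2.57, 2.57, 3.14, 3.14, 3.14, 3.14].

## Interface

Orientations are given as [roll, pitch, yaw] about the fixed x, y, z axes, in that order (R = Rz(yaw) Ry(pitch) Rx(roll)).
In Python, from cell import status, viewer, robot gives the robot as it stands. The module is installed in compiled form; this text tells all that it offers.
- The arm moves only by the shell command python3 -m pendant 'ROWS' [FORCE]. ROWS is JSON, a list that holds one entry, the list of rows, each a list of 7 numbers: the shift along the tool's x, y, z in cm, then the turn, a rotation vector about the tool's x, y, z in rad, then the finger opening in cm, from 0 to 9.18. A call has 1 to 20 rows; each row is the pose to reach, as a shift and turn from the pose commanded when the call began, along the tool's axes at that moment; what a row does not reach only later rows make up. A row lasts 1/10 s, in which the tool goes at most 50 mm and 8.59 degrees, less where a joint would pass 70% of its speed; a pose out of reach is approached as far as the arm can. A call with a gripper value outside its range is refused whole. The fingers move at their own pace and stop on an object; FORCE is the grip in N (left out, the last holds). Time passes only in rows, so rows that repeat a pose let the fingers close. It gives the time, the measured TCP pose, the force and the opening at its end, in the units of the state.
- status.observe(): the state, without advancing time (a new reading comes with each control period).
- viewer.read_camera(name): name is "scene" or "top"; returns a dict with "image" (480x640x3 uint8, red, green, blue), "range_z" (480x640 float32, m along the optical axis (not along the pixel's ray), 0 where there is no reading), "fx", "fy", "cx", "cy" (pixels), "camera_from_world" (4x4, takes a point from world to camera coordinates). Camera axes: x right, y up, looking along -z (the intrinsics and any distortion apply to the point x, -y, -z); pixel columns grow to the right and rows downward; lengths in m; the calibration is good to about 2 mm. A picture is of the moment at which its call begins.
- robot.hand_in(): hands the job in, once; it reports no verdict.
The state is a dict: "time": time; "qpos": joint angles; "qvel": joint speeds; "joint_efforts": joint torques, N m; "tool_pos": TCP position; "tool_rot": TCP orientation; "contact_force": force on the tool from outside, world axes, zero at the start; "torque": the same for the moment, N m; "opening": finger opening in m.
Only numpy, scipy, OpenCV 4.12 (cv2) and the standard library are available. Lean on these libraries where they do the work, as an engineer would, in place of code of your own. Each camera call takes 0.05 s, during which the arm holds its last target. There are 200 camera calls.

## Working session

There is one attempt and no reset: what is moved stays moved. The work goes in short steps, Python scripts to look and compute and a shell command to move; the robot and the scene stay as the last step left them, time stands still between calls to the robot, and variables do not carry over. Pictures are saved under pics/ and viewed, about 8 in all and at most 12, crops included, and the job is handed in when it is done.

```bash
mkdir -p pics; cat > h.py <<'E'
import numpy as np, cv2
from cell import status, viewer, robot
def cam(n): return viewer.read_camera(n)
def save(c,name,crop=None,s=1):
    im=c["image"][...,::-1]
    if crop: a,b,d,e=crop; im=im[b:e,a:d]
    cv2.imwrite("pics/"+name,cv2.resize(im,None,fx=s,fy=s))
def ray(c,u,v):
    T=np.linalg.inv(c["camera_from_world"]); d=np.array([(u-c["cx"])/c["fx"],-(v-c["cy"])/c["fy"],-1])
    return T[:3,3],T[:3,:3]@d
def onz(c,u,v,z):
    o,d=ray(c,u,v); return o+d*(z-o[2])/d[2]
def proj(c,p):
    q=c["camera_from_world"]@np.r_[p,1]; return c["fx"]*q[0]/-q[2]+c["cx"],c["fy"]*-q[1]/-q[2]+c["cy"]
def cloud(c):
    v,u=np.mgrid[:480,:640]; r=c["range_z"]; T=np.linalg.inv(c["camera_from_world"])
    P=np.stack([(u-c["cx"])/c["fx"]*r,-(v-c["cy"])/c["fy"]*r,-r],-1)
    W=P@T[:3,:3].T+T[:3,3]; W[r==0]=np.nan; return W
E
python3 - <<'E'
from h import *
s=status.observe(); print({k:np.round(v,3) for k,v in s.items()}, robot.pinch_z)
for n in("top","scene"):
    c=cam(n); save(c,n+"0.png"); print(n,[k for k in c],c["fx"],c["cx"],np.round(np.linalg.inv(c["camera_from_world"]),3).tolist())
E
```

```text
{'time': np.float64(0.0), 'qpos': array([-1.465,  0.343,  1.525,  0.   ,  1.275, -0.146]), 'qvel': array([ 0.001,  0.001, -0.   , -0.   , -0.   ,  0.001]), 'joint_efforts': array([-1.0000e-03, -4.3125e+01, -2.4422e+01,  7.2000e-02,  5.6000e-02,
       -0.0000e+00]), 'tool_pos': array([ 0.131, -0.508,  0.198]), 'tool_rot': array([-1.572,  0.   , -2.89 ]), 'contact_force': array([ 0.285, -0.026, -0.98 ]), 'torque': array([-0.03 ,  0.002,  0.031]), 'opening': np.float64(0.092)} 0.0188
top ['image', 'range_z', 'fx', 'fy', 'cx', 'cy', 'camera_from_world'] 602.3085709805381 316.541102527479 [[-0.025, 0.989, -0.147, 0.332], [-1.0, -0.025, 0.005, -0.022], [0.001, 0.147, 0.989, 1.655], [0.0, 0.0, 0.0, 1.0]]
scene ['image', 'range_z', 'fx', 'fy', 'cx', 'cy', 'camera_from_world'] 539.6598788067497 326.62376335556286 [[0.798, 0.368, -0.478, -0.235], [-0.603, 0.478, -0.639, -1.112], [-0.007, 0.798, 0.603, 1.117], [0.0, 0.0, 0.0, 1.0]]
```

View pics/top0.png

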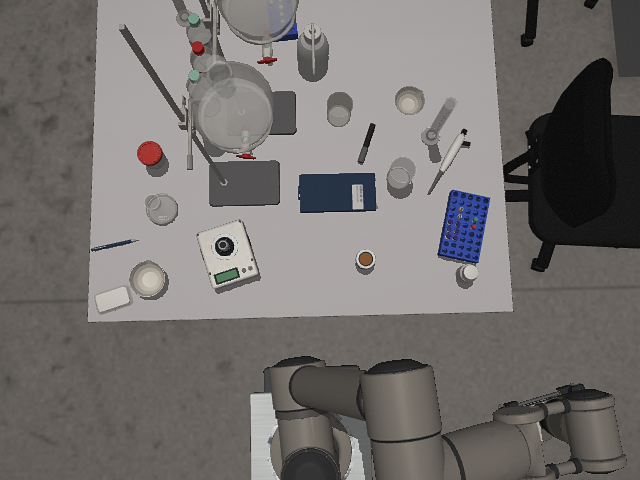

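View pics/scene0.png

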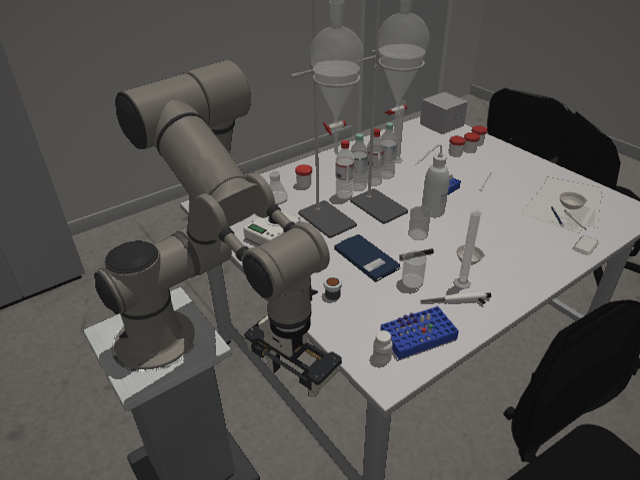

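Top view: the collar with its amber glass is at about (366,259), the photometer's spigot at (224,245), the dish at (149,280), the flask at (162,209), the beaker at (400,176) and the white bottle at (468,273). In the scene view the collar is at (333,288), and the arm partly hides the photometer at (258,235).

```bash
python3 - <<'E'
from h import *
cs=[cam("top") for _ in range(6)]
c=cs[0]; im=np.mean([k["image"] for k in cs],0).astype(np.uint8)
a=cv2.resize(im[225:265,204:244],None,fx=10,fy=10,interpolation=cv2.INTER_CUBIC)
b=cv2.resize(im[239:279,346:386],None,fx=10,fy=10,interpolation=cv2.INTER_CUBIC)
cv2.imwrite("pics/crop1.png",np.hstack([a,b])[...,::-1])
W=cloud(c)
for (u0,v0,u1,v1),zs in (((340,235,395,285),[(.03,.045),(.046,.06),(.06,.1)]),((190,215,265,295),[(.04,.056),(.056,.065),(.078,.095)])):
    w=W[v0:v1,u0:u1].reshape(-1,3)
    for lo,hi in zs:
        m=w[(w[:,2]>lo)&(w[:,2]<hi)]
        if len(m): 
            e=cv2.minEnclosingCircle(m[:,:2].astype(np.float32)); print(lo,hi,len(m),m.mean(0).round(4),np.round(e[0],4),round(e[1],4), cv2.minAreaRect(m[:,:2].astype(np.float32)))
for n,p in dict(collar=(366,259,.053),spig=(224,245,.086),dish=(149,280,.036),flask=(162,209,.05),beaker=(400,176,.05),bottle=(468,273,.084)).items(): print(n,onz(c,*p).round(3))
E
```

```text
0.03 0.045 19 [ 0.4944 -0.1589  0.0418] [ 0.4977 -0.1588] 0.0268 ((0.4958047568798065, -0.15651574730873108), (0.05174027755856514, 0.04649616405367851), 35.78540802001953)
0.046 0.06 286 [ 0.4969 -0.1581  0.0523] [ 0.4969 -0.1584] 0.0265 ((0.4967272877693176, -0.159171462059021), (0.05112941935658455, 0.05085613578557968), 87.42933654785156)
0.06 0.1 2 [ 0.499  -0.16    0.0623] [ 0.499 -0.16 ] 0.0107 ((0.49897855520248413, -0.1599622368812561), (0.021266814321279526, 0.0), 128.41265869140625)
0.04 0.056 2492 [0.5179 0.2107 0.0488] [0.5212 0.212 ] 0.0993 ((0.5212099552154541, 0.2118982970714569), (0.16031832993030548, 0.13223043084144592), 16.8226375579834)
0.056 0.065 199 [0.5297 0.214  0.0587] [0.5202 0.2058] 0.092 ((0.5196274518966675, 0.2108323574066162), (0.15033961832523346, 0.11818069219589233), 16.344196319580078)
0.078 0.095 74 [0.5395 0.2178 0.0842] [0.5396 0.2175] 0.0138 ((0.5404053926467896, 0.21855603158473969), (0.023736070841550827, 0.02426251210272312), 15.352828025817871)
collar [ 0.496 -0.161  0.053]
spig [0.539 0.214 0.086]
dish [0.456 0.423 0.036]
flask [0.646 0.387 0.05 ]
beaker [ 0.722 -0.262  0.05 ]
bottle [ 0.449 -0.423  0.084]
```

View pics/crop1.png

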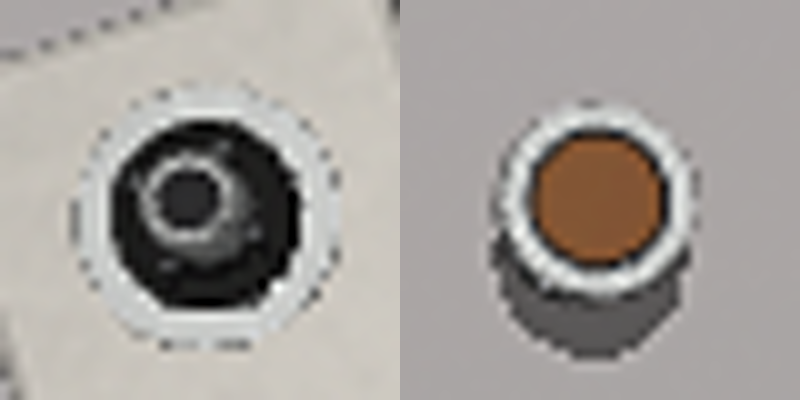

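The crop shows the seal ring centred at about pixel (224.0,246.0), with the spigot top at (222.3,244.3) and four faint pin ends round it. The collar's head is centred at (405.5,259.3) minus the crop offset, i.e. about (365.5,258.8). The keyway angle can't be seen, so I'll have to search for it by feel.

```bash
cat >> h.py <<'E'
def move(s,target):  # shift in tool axes, cm
    from scipy.spatial.transform import Rotation as R
    return R.from_euler('xyz',s["tool_rot"]).inv().apply(np.array(target)-s["tool_pos"])*100
def fitc(mask,off):
    cn=max(cv2.findContours(mask.astype(np.uint8),cv2.RETR_EXTERNAL,cv2.CHAIN_APPROX_NONE)[0],key=cv2.contourArea)
    e=cv2.fitEllipse(cn); return np.array(e[0])+off,e[1]
E
python3 - <<'E'
from h import *
c=cam("top"); im=c["image"].astype(int)
x=im[239:279,346:386]; p,ax=fitc((x[...,0]-x[...,2]>40),(346,239)); print("glass",p,ax,onz(c,*p,.053).round(4))
x=im[225:265,204:244]; g=x.max(-1); m=g<110; m[:8]=m[-8:]=0; m[:,:8]=m[:,-8:]=0
m=cv2.morphologyEx(m.astype(np.uint8),cv2.MORPH_OPEN,np.ones((3,3)))
p,ax=fitc(m,(204,225)); print("seal",p,ax,onz(c,*p,.059).round(4))
p=(222.35,244.3); print("top",onz(c,*p,.086).round(4))
W=cloud(c); d=np.hypot(W[...,0]-.54,W[...,1]-.2175); k=(d<.25)&(W[...,2]>.1)
q=W[k]; print(len(q)); 
for a in np.unique(np.round(q*20)/20,axis=0)[::2]: print(a,end=' ')
s=status.observe(); print(s["tool_pos"],s["tool_rot"])
print(move(s,[.4965,-.1595,.12]),move(s,[.4965,-.1595,.025]))
E
```

```text
glass [365.5 258.5] (11.514154434204102, 11.514154434204102) [ 0.4973 -0.1593  0.053 ]
seal [224.35176468 246.63885307] (17.31483268737793, 17.531198501586914) [0.5379 0.2167 0.059 ]
top [0.5408 0.2179 0.086 ]
7485
[0.65 0.05 0.6 ] [0.65 0.1  0.55] [0.65 0.1  0.65] [0.65 0.15 0.6 ] [0.65 0.2  0.55] [0.65 0.4  0.1 ] [0.7  0.05 0.6 ] [0.7 0.1 0.3] [0.7 0.1 0.4] [0.7  0.1  0.65] [0.7  0.1  0.75] [0.7  0.15 0.4 ] [0.7  0.15 0.65] [0.7  0.15 0.75] [0.7 0.2 0.1] [0.7 0.2 0.2] [0.7 0.2 0.3] [0.7 0.2 0.4] [0.7 0.2 0.5] [0.7 0.2 0.6] [0.7 0.2 0.7] [0.7 0.2 0.8] [0.7 0.2 0.9] [0.7  0.25 0.15] [0.7  0.25 0.25] [0.7  0.25 0.35] [0.7  0.25 0.45] [0.7  0.25 0.55] [0.7  0.25 0.65] [0.7  0.25 0.75] [0.7  0.25 0.85] [0.7 0.4 0.1] [0.75 0.1  0.3 ] [0.75 0.1  0.7 ] [0.75 0.1  0.8 ] [0.75 0.15 0.7 ] [0.75 0.15 0.8 ] [0.75 0.2  0.15] [0.75 0.2  0.25] [0.75 0.2  0.35] [0.75 0.2  0.45] [0.75 0.2  0.6 ] [0.75 0.2  0.7 ] [0.75 0.2  0.8 ] [0.75 0.2  0.9 ] [0.75 0.25 0.9 ] [0.8  0.2  0.65] [ 0.13083674 -0.50844381  0.19900997] [-1.57073001e+00  2.03989203e-05 -2.88979362e+00]
[-44.10689265   7.90025994 -24.684159  ] [-44.10669886  17.40025992 -24.68478905]
```

```bash
python3 -m pendant '[[[-44.1,7.5,-24.7,0,0,0,9],[-44.1,7.5,-24.7,0,0,0,9],[-44.1,7.5,-24.7,0,0,0,9],[-44.1,7.5,-24.7,0,0,0,9],[-44.1,7.5,-24.7,0,0,0,9],[-44.1,7.5,-24.7,0,0,0,9],[-44.1,7.5,-24.7,0,0,0,9],[-44.1,7.5,-24.7,0,0,0,9],[-44.1,7.5,-24.7,0,0,0,9],[-44.1,7.5,-24.7,0,0,0,9],[-44.1,7.5,-24.7,0,0,0,9],[-44.1,7.5,-24.7,0,0,0,9],[-44.1,7.5,-24.7,0,0,0,9],[-44.1,7.5,-24.7,0,0,0,9],[-44.1,7.5,-24.7,0,0,0,9],[-44.1,7.5,-24.7,0,0,0,9]]]' 
python3 - <<'E'
from h import *
s=status.observe(); print(s["tool_pos"],s["tool_rot"],s["qpos"],s["qvel"])
print(move(s,[.497,-.1595,.025]))
E
```

```text
time: 2.05
tool_pos: [0.4959, -0.1604, 0.1243]
tool_rot: [-1.57, 0.0, -2.892]
contact_force: [-0.2, 0.3, 1.1]
opening: 0.0898
[ 0.49590793 -0.16036635  0.12434173] [-1.57038178e+00  2.99922741e-04 -2.89162662e+00] [-4.59802428e-01  4.07887856e-01  1.64580569e+00 -1.34388849e-04
  1.08740147e+00  8.61090360e-01] [ 0.00754449  0.00351573 -0.00083216  0.00039853 -0.00205346  0.00155703]
[-0.12426452  9.93418606 -0.06104622]
```

```bash
python3 -m pendant '[[[-0.1,3,-0.1,0,0,0,9],[-0.1,6,-0.1,0,0,0,9],[-0.1,8.5,-0.1,0,0,0,9],[-0.1,9.9,-0.1,0,0,0,9],[-0.1,9.9,-0.1,0,0,0,9],[-0.1,9.9,-0.1,0,0,0,9],[-0.1,9.9,-0.1,0,0,0,4],[-0.1,9.9,-0.1,0,0,0,4],[-0.1,9.9,-0.1,0,0,0,4],[-0.1,9.9,-0.1,0,0,0,4],[-0.1,9.9,-0.1,0,0,0,4],[-0.1,9.9,-0.1,0,0,0,4],[-0.1,9.9,-0.1,0,0,0,4],[-0.1,9.9,-0.1,0,0,0,4],[-0.1,9.9,-0.1,0,0,0,4]]]' 40
```

```text
time: 3.55
tool_pos: [0.4975, -0.1581, 0.0256]
tool_rot: [-1.57, 0.001, -2.89]
contact_force: [0.3, 1.1, 5.1]
opening: 0.0402
```

Opening 40 mm is less than the head's 52 mm, so something is off. I'll look.

```bash
python3 - <<'E'
from h import *
s=status.observe(); print(s["tool_pos"],s["opening"],s["contact_force"])
c=cam("scene"); save(c,"s1.png",(250,200,410,320),5)
c2=cam("top"); save(c2,"t1.png",(310,200,430,320),5)
W=cloud(c2); x=c2["image"].astype(int); m=(x[...,0]-x[...,2]>40)[230:300,320:420]; print(m.sum())
E
```

```text
[ 0.49748705 -0.15810026  0.0255649 ] 0.04017267070406949 [0.26256874 1.13680877 5.0967386 ]
0
```

View pics/s1.png

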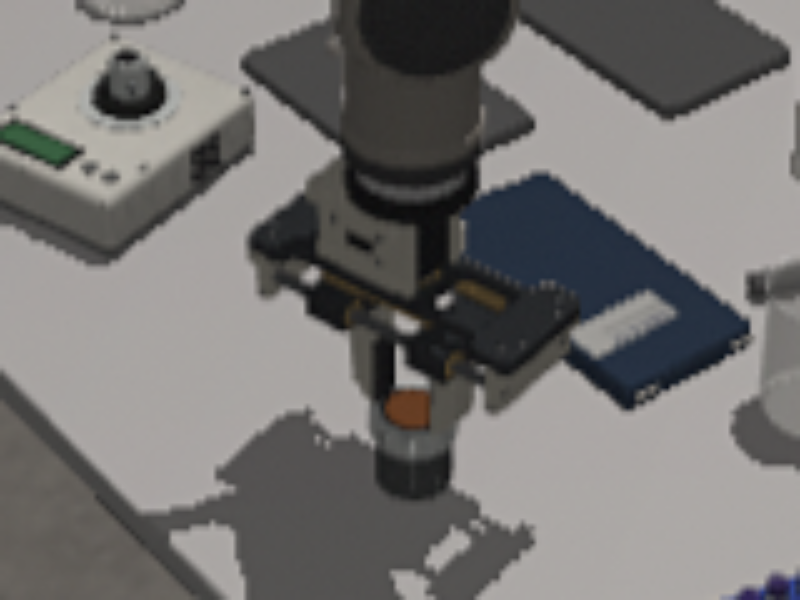

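The fingers are at the head's two sides with the amber glass between them at (408,408). The collar looks upright and centred. I'll tighten further and lift a little to test the hold.

```bash
python3 -m pendant '[[[0,0,0,0,0,0,2],[0,0,0,0,0,0,2],[0,0,0,0,0,0,2],[0,-1,0,0,0,0,2],[0,-2,0,0,0,0,2],[0,-4,0,0,0,0,2],[0,-6,0,0,0,0,2],[0,-6,0,0,0,0,2],[0,-6,0,0,0,0,2],[0,-6,0,0,0,0,2]]]' 40
python3 - <<'E'
from h import *
c=cam("scene"); save(c,"s2.png",(250,180,410,300),5)
E
```

```text
time: 4.65
tool_pos: [0.4965, -0.1579, 0.0843]
tool_rot: [-1.572, -0.001, -2.89]
contact_force: [0.5, -0.7, -0.1]
opening: 0.0202
```

View pics/s2.png

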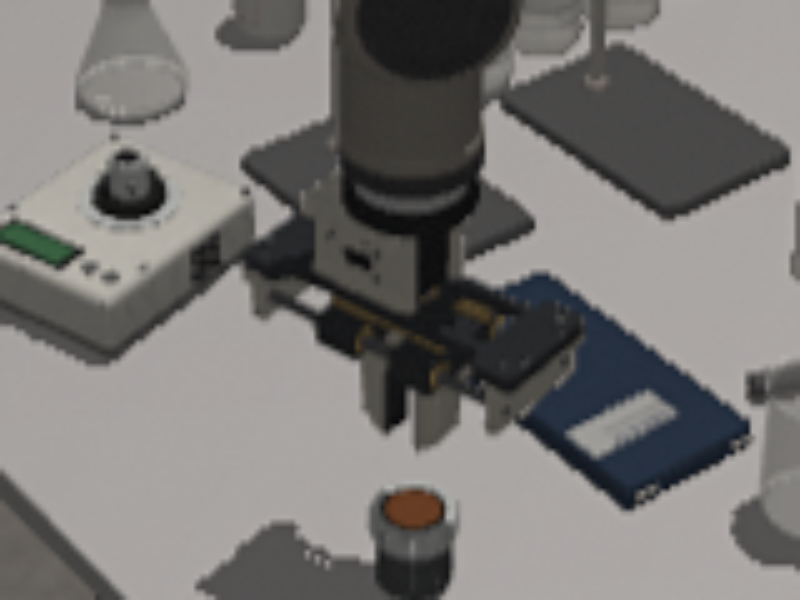

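It wasn't held. The collar is still standing at crop (413,508), unmoved, and the fingers closed beside or above it. I'll check collar and fingers against both cameras.

```bash
python3 - <<'E'
from h import *
s=status.observe(); print(s["tool_pos"],s["opening"])
for n in("scene","top"):
    c=cam(n); x=c["image"].astype(int); m=(x[...,0]-x[...,2]>45); m[:240]=0;m[300:]=0;m[:,:310]=0;m[:,400:]=0
    if m.sum()>10:
        p,ax=fitc(m,(0,0)); print(n,p,ax,onz(c,*p,.053)); W=cloud(c); print(np.nanmedian(W[m],0))
    print(n,"tcp px",proj(c,s["tool_pos"]),"collar top px",proj(c,[.4973,-.1593,.053]))
    k=c["range_z"]; W=cloud(c); d=np.hypot(W[...,0]-s["tool_pos"][0],W[...,1]-s["tool_pos"][1]); q=W[(d<.04)&(W[...,2]>.065)&(W[...,2]<.12)]
    print(len(q), q.min(0) if len(q) else 0, q.max(0) if len(q) else 0)
E
```

```text
[ 0.49646361 -0.15786772  0.08413203] 0.020024449820611637
scene [332.26763916 281.21173096] (6.294154644012451, 10.438096046447754) [ 0.49881292 -0.15706687  0.053     ]
[ 0.49707374 -0.15910186  0.05552837]
scene tcp px (np.float64(331.79556294275847), np.float64(273.69351563671177)) collar top px (np.float64(332.3222311033801), np.float64(281.8148384036411))
14 [ 0.48120034 -0.17764729  0.11171834] [ 0.49872538 -0.13883455  0.1198449 ]
top tcp px (np.float64(365.92981197736066), np.float64(257.5844028665406)) collar top px (np.float64(365.49336260959217), np.float64(258.496869548739))
0 0 0
```

```bash
python3 - <<'E'
from h import *
s=status.observe(); c=cam("scene"); W=cloud(c)
d=np.hypot(W[...,0]-s["tool_pos"][0],W[...,1]-s["tool_pos"][1]); m=(d<.05)&(W[...,2]>.06)&(W[...,2]<.17)
v,u=np.where(m); o=np.argsort(W[m][:,2])
for i in o[::12][:30]: print(u[i],v[i],W[v[i],u[i]].round(3),c["image"][v[i],u[i]])
save(c,"s3.png",(300,230,365,295),9)
E
```

```text
328 265 [ 0.491 -0.147  0.113] [37 36 36]
334 268 [ 0.492 -0.174  0.119] [77 75 69]
326 264 [ 0.481 -0.151  0.124] [68 66 61]
335 267 [ 0.492 -0.179  0.126] [82 80 73]
333 265 [ 0.49  -0.171  0.129] [73 72 69]
335 265 [ 0.492 -0.179  0.133] [83 81 74]
330 259 [ 0.495 -0.151  0.136] [14 13 15]
341 261 [ 0.512 -0.18   0.139] [71 69 64]
328 258 [ 0.49  -0.149  0.141] [21 19 20]
339 261 [ 0.505 -0.181  0.143] [80 77 72]
323 256 [ 0.48  -0.138  0.146] [83 81 75]
341 259 [ 0.51  -0.183  0.149] [74 71 66]
333 259 [ 0.49  -0.172  0.152] [75 73 70]
327 254 [ 0.488 -0.146  0.155] [35 34 32]
338 260 [ 0.494 -0.19   0.158] [80 77 72]
337 258 [ 0.494 -0.185  0.162] [74 71 64]
325 251 [ 0.481 -0.147  0.169] [75 73 68]
```

View pics/s3.png

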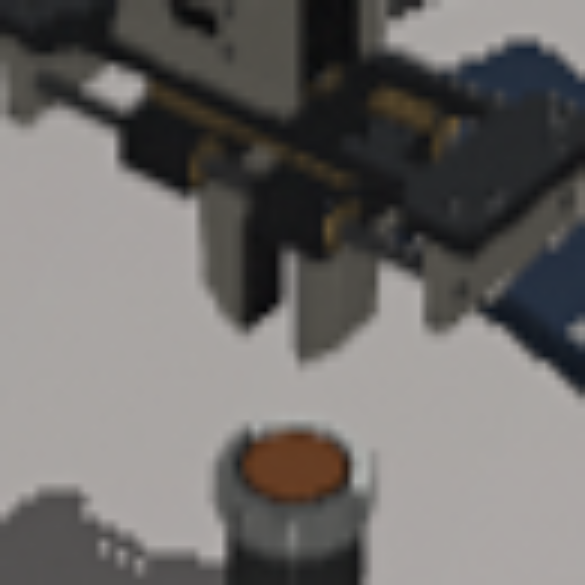

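The fingertips are at crop (245,330) and (300,362), full pixels about (327.2,266.7) and (333.3,270.2). Their depth puts them near z≈0.112, while the reported TCP z is 0.084. So the fingers end about 28 mm above the reported TCP, which explains why they only touched the head's top.

```bash
python3 - <<'E'
from h import *
s=status.observe(); c=cam("scene"); t=s["tool_pos"]; y=s["tool_rot"][2]; j=np.array([-np.sin(y),np.cos(y)]); x=np.array([np.cos(y),np.sin(y)])
for z in(.084,.105,.11,.115):
    a,b=[onz(c,*p,z)[:2] for p in((327.2,266.7),(333.3,270.2))]
    print(z,a.round(4),b.round(4),"sep jaw,x",((b-a)@j).round(4),((b-a)@x).round(4),"mid rel tcp",(((a+b)/2-t[:2])@j).round(4),(((a+b)/2-t[:2])@x).round(4))
E
```

```text
0.084 [ 0.5051 -0.1241] [ 0.5097 -0.1479] sep jaw,x 0.0242 0.0015 mid rel tcp -0.0186 -0.0159
0.105 [ 0.4901 -0.1442] [ 0.4946 -0.1675] sep jaw,x 0.0237 0.0015 mid rel tcp -0.0032 0.0037
0.11 [ 0.4865 -0.149 ] [ 0.491  -0.1722] sep jaw,x 0.0236 0.0015 mid rel tcp 0.0005 0.0084
0.115 [ 0.4829 -0.1538] [ 0.4874 -0.1769] sep jaw,x 0.0235 0.0015 mid rel tcp 0.0042 0.013
```

At z≈0.11 the finger midpoint matches the TCP in both horizontal axes, so the offset is purely about 26.5 mm along the fingers. I'll open and go down to reported z≈0.002, which puts the real tips at about 28 mm.

```bash
python3 -m pendant '[[[0,0,0.1,0,0,0,8.5],[0,0,0.1,0,0,0,8.5],[0,0,0.1,0,0,0,8.5],[0,0,0.1,0,0,0,8.5],[0,0,0.1,0,0,0,8.5],[0,0,0.1,0,0,0,8.5],[0,0,0.1,0,0,0,8.5],[0,0,0.1,0,0,0,8.5],[0,2,0.1,0,0,0,8.5],[0,4,0.1,0,0,0,8.5],[0,6,0.1,0,0,0,8.5],[0,7,0.1,0,0,0,8.5],[0,7.6,0.1,0,0,0,8.5],[0,8.2,0.1,0,0,0,8.5],[0,8.2,0.1,0,0,0,8.5]]]' && python3 -m pendant '[[[0,0,0,0,0,0,4],[0,0,0,0,0,0,4],[0,0,0,0,0,0,4],[0,0,0,0,0,0,4],[0,0,0,0,0,0,4],[0,0,0,0,0,0,4],[0,0,0,0,0,0,4],[0,0,0,0,0,0,4]]]' 40
```

```text
time: 6.4
tool_pos: [0.4973, -0.1591, 0.0028]
tool_rot: [-1.571, -0.0, -2.89]
contact_force: [0.1, 0.1, 0.6]
opening: 0.0847
time: 7.2
tool_pos: [0.4974, -0.1592, 0.0032]
tool_rot: [-1.571, 0.0, -2.89]
contact_force: [0.5, -0.1, 3.4]
opening: 0.0512
```

Opening 51.2 mm: the head is held. Next I'll lift and carry it over the spigot.

```bash
python3 -m pendant '[[[0,-2,0,0,0,0,4],[0,-6,0,0,0,0,4],[0,-10,0,0,0,0,4],[0,-13,0,0,0,0,4],[0,-13,0,0,0,0,4],[-1.3,-13,-3.5,0,0,0,4],[-2.6,-13,-7,0,0,0,4],[-4.1,-13,-10.5,0,0,0,4],[-5.4,-13,-14,0,0,0,4],[-6.7,-13,-17.5,0,0,0,4],[-8,-13,-21,0,0,0,4],[-9.4,-13,-24.5,0,0,0,4],[-10.7,-13,-28,0,0,0,4],[-11.8,-13,-31,0,0,0,4],[-12.8,-13,-33.5,0,0,0,4],[-13.4,-13,-35.4,0,0,0,4],[-13.4,-13,-35.4,0,0,0,4],[-13.4,-13,-35.4,0,0,0,4],[-13.4,-13,-35.4,0,0,0,4],[-13.4,-13,-35.4,0,0,0,4]]]'
python3 - <<'E'
from h import *
s=status.observe(); print(s["qpos"],s["tool_pos"],s["contact_force"])
c=cam("scene"); t=s["tool_pos"]; print(proj(c,t),proj(c,[.5395,.2173,.086]))
save(c,"s4.png",(220,180,310,255),8); 
E
```

```text
time: 9.2
tool_pos: [0.5389, 0.216, 0.1327]
tool_rot: [-1.571, -0.001, -2.891]
contact_force: [-0.6, 0.4, -0.9]
opening: 0.0512
[ 2.49470673e-01  5.00678286e-01  1.46356023e+00 -2.69912490e-04
  1.17796216e+00  1.56988174e+00] [0.53888792 0.21604855 0.13271229] [-0.62262794  0.44297818 -0.942438  ]
(np.float64(273.96305243117), np.float64(199.98357125329022)) (np.float64(274.8121353046794), np.float64(211.30425165212165))
```

View pics/s4.png

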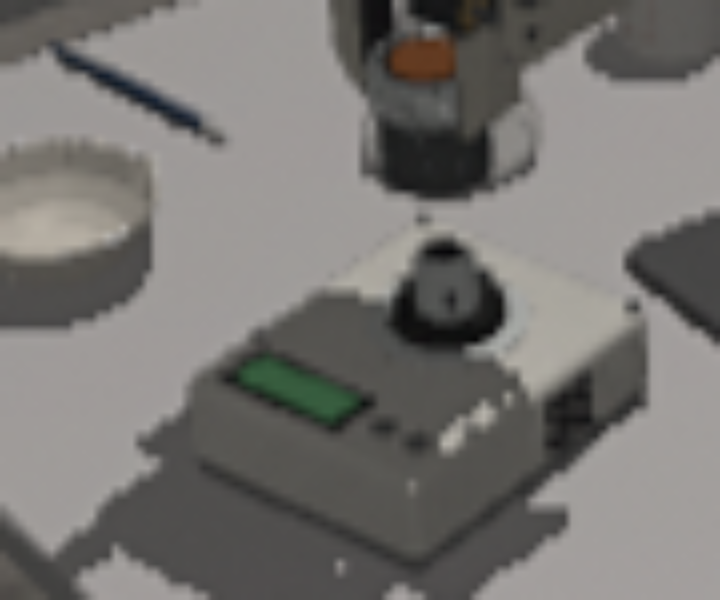

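The collar hangs level with its skirt centred at crop column 437, and the spigot at column 446. Within about half a millimetre that matches the shift still to make. Now I'll align and go down onto the spigot's top.

```bash
python3 -m pendant '[[[-0.1,1,-0.1,0,0,0,4],[-0.1,2,-0.1,0,0,0,4],[-0.1,3,-0.1,0,0,0,4],[-0.1,3.6,-0.1,0,0,0,4],[-0.1,4.2,-0.1,0,0,0,4],[-0.1,4.6,-0.1,0,0,0,4],[-0.1,5,-0.1,0,0,0,4],[-0.1,5.3,-0.1,0,0,0,4],[-0.1,5.6,-0.1,0,0,0,4],[-0.1,5.6,-0.1,0,0,0,4]]]'
```

```text
time: 10.25
tool_pos: [0.5395, 0.2183, 0.0767]
tool_rot: [-1.571, -0.0, -2.89]
contact_force: [-0.7, -0.4, -1.2]
opening: 0.0514
```

```bash
python3 -m pendant '[[[0,0.2,0,0,0,0,4],[0,0.4,0,0,0,0,4],[0,0.6,0,0,0,0,4],[0,0.7,0,0,0,0,4],[0,0.8,0,0,0,0,4],[0,0.9,0,0,0,0,4],[0,0.9,0,0,0,0,4]]]'
```

```text
time: 10.95
tool_pos: [0.5398, 0.2184, 0.0691]
tool_rot: [-1.571, 0.001, -2.89]
contact_force: [-3.0, -1.1, 6.3]
opening: 0.0512
```

Contact on the pins at z 0.069, as expected. Next I'll turn slowly while pressing lightly.

```bash
python3 -m pendant '[[[0,0.05,0,0,-0.05,0,4],[0,0.05,0,0,-0.1,0,4],[0,0.05,0,0,-0.15,0,4],[0,0.05,0,0,-0.2,0,4],[0,0.05,0,0,-0.25,0,4],[0,0.05,0,0,-0.3,0,4],[0,0.05,0,0,-0.35,0,4],[0,0.05,0,0,-0.4,0,4],[0,0.05,0,0,-0.4,0,4]]]'; python3 -c "
from h import *
print(status.observe()['torque'])"
```

```text
time: 11.85
tool_pos: [0.541, 0.2187, 0.0691]
tool_rot: [-1.569, 0.003, -2.488]
contact_force: [-0.5, 0.1, 6.7]
opening: 0.0512
[ 0.02953548  0.02928385 -0.04124011]
```

```bash
python3 -m pendant '[[[0,0.02,0,0,-0.05,0,4],[0,0.02,0,0,-0.1,0,4],[0,0.02,0,0,-0.15,0,4],[0,0.02,0,0,-0.2,0,4],[0,0.02,0,0,-0.25,0,4],[0,0.02,0,0,-0.3,0,4],[0,0.02,0,0,-0.35,0,4],[0,0.02,0,0,-0.4,0,4],[0,0.02,0,0,-0.4,0,4]]]'; python3 -c "
from h import *
print(status.observe()['torque'])"
```

```text
time: 12.75
tool_pos: [0.5399, 0.2183, 0.0674]
tool_rot: [-1.57, 0.0, -2.089]
contact_force: [1.0, -0.0, -1.7]
opening: 0.0511
[-0.0860892  -0.16030178  0.00773895]
```

Force gone and z lower: the keyways have met the pins. I'll push down.

```bash
python3 -m pendant '[[[0,0.2,0,0,0,0,4],[0,0.4,0,0,0,0,4],[0,0.6,0,0,0,0,4],[0,0.6,0,0,0,0,4]]]'; python3 -c "
from h import *
print(status.observe()['torque'])"
```

```text
time: 13.15
tool_pos: [0.54, 0.2183, 0.0614]
tool_rot: [-1.57, 0.0, -2.09]
contact_force: [0.4, 0.4, 2.5]
opening: 0.0511
[-0.08075558 -0.14363242 -0.08792294]
```

```bash
python3 -m pendant '[[[0,0.2,0,0,0,0,4],[0,0.4,0,0,0,0,4],[0,0.6,0,0,0,0,4],[0,0.7,0,0,0,0,4],[0,0.8,0,0,0,0,4],[0,0.8,0,0,0,0,4],[0,0.8,0,0,0,0,4]]]' 50; python3 -c "
from h import *
print(status.observe()['torque'])"
```

```text
time: 13.85
tool_pos: [0.5401, 0.2184, 0.0561]
tool_rot: [-1.569, 0.002, -2.09]
contact_force: [-4.7, -3.1, 20.7]
opening: 0.051
[-0.32592353  1.04149404 -0.01171575]
```

Tool z 0.0561 puts the underside at about 3 mm, on the hard stop, with 20.7 N. I'll confirm by camera and with a short hold.

```bash
python3 -m pendant '[[[0,0,0,0,0,0,4],[0,0,0,0,0,0,4],[0,0,0,0,0,0,4],[0,0,0,0,0,0,4],[0,0,0,0,0,0,4]]]'
python3 - <<'E'
from h import *
c=cam("scene"); x=c["image"].astype(int); m=(x[...,0]-x[...,2]>35); m[:170]=0;m[240:]=0;m[:,:250]=0;m[:,300:]=0
W=cloud(c); print(m.sum(),np.nanmedian(W[m],0) if m.sum() else 0, np.nanpercentile(W[m][:,2],[10,50,90]) if m.sum() else 0)
save(c,"s5.png",(220,180,310,255),8)
E
```

```text
time: 14.35
tool_pos: [0.5401, 0.2184, 0.0561]
tool_rot: [-1.569, 0.002, -2.09]
contact_force: [-5.4, -3.1, 21.4]
opening: 0.0512
64 [0.54666466 0.22340919 0.10750195] [0.06898352 0.10750195 0.11319794]
```

View pics/s5.png

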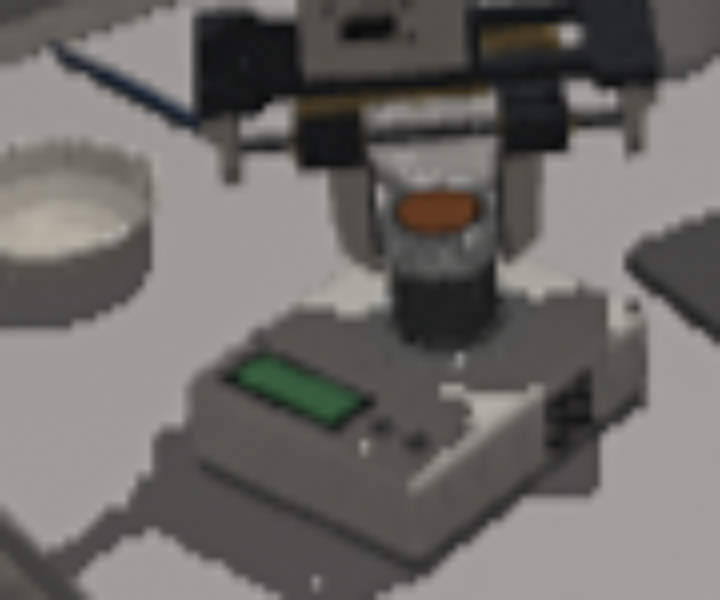

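The collar sits upright over the spigot with its skirt down on the seal at crop (445,345), the glass at z≈0.107 (0.106 expected), and the fingers still gripping the head. Handing in.

```bash
python3 -c "
from h import *
print(robot.hand_in()); s=status.observe(); print(s['time'],s['tool_pos'],s['contact_force'],s['opening'])"
```

```text
the job is handed in; nothing more can be done
None
the job is handed in; nothing more can be done
```

The collar is on the spigot, turned until its keyways dropped over the pins, and pushed home against the seal. I handed in at about 14.4 s with grip and push still on. The hand-in reports no verdict.

- **First grasp missed:** the fingers end about 26.5 mm above the reported TCP, so they closed on top of the head with about 5 N. I measured the offset in the scene view, went lower, and the second grasp held with an opening of about 51 mm. The collar had not visibly moved.
- **Fit:** the collar touched the pins at tool z 0.069. It dropped after 0.4 to 0.8 rad of turning and met the seal at about 0.061.
- **Last checks:**
    - Tool z was steady at 0.0561 over a 0.5 s hold, which puts the underside about 3 mm above the mount point.
    - The push was about 21 N, with a sideways force of about 6 N. The opening was 51 mm at a 50 N grip setting.
    - The camera put the filter glass at z 0.1075, against 0.106 expected when home. The depth readings were noisy, but the same view read 2.5 mm high on the collar earlier.
- **Not checked:** I did not measure the four bystanders again. The moves kept clear of them, and the dish looked unmoved in the last picture. No state reading was available after hand-in.

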